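# Put the forming stakes back in height order on the tool ledge

### The arm

A 7-joint arm with a two-finger parallel gripper is mounted at the origin on the work surface. World frame = base frame: x ahead of the robot, y to its left, z up, the work surface at z = 0. Lengths are in m, angles in rad, forces in N, time in s.
With the tool pointing down it reaches from about 0.425 to 1.025 m from the base axis. Payload 9.4 kg.
Tool frame: the origin (TCP) lies midway between the tips of the shut fingers; the grasp point (between the pads) lies 19 mm behind it; z points along the fingers, y is the line along which they close (so a half turn about z gives the same grasp; the last joint's range is limited). The gripper opens to 85 mm and grips with 20 to 120 N. Pads are 22 mm wide; open, the fingers measure 114 mm over their backs; the gripper's body (76 mm by 85 mm) begins 54 mm behind the grasp point. The pads swing forward as they close: fully open they stand 13 mm farther back than shut.
Start: joints at [-1.2, 0.599, -0.003, 1.599, 0.002, 0.943, -0.08], TCP at [0.314, 0.654, 0.203] pointing down, gripper open.
Joint ranges: [-2.57, 2.57], [-0.35, 1.97], [-1.29, 1.29], [0.11, 2.56], [-1.05, 4.19], [0.11, 1.86], [-2.63, 2.63]. Speed limits (rad/s): [2.22, 2.22, 3.01, 3.01, 3.14, 3.14, 3.14].

### API

Orientations are given as a unit quaternion [w, x, y, z].
In Python, from cell import monitor, read_camera, bot gives the robot as it stands.
- The arm moves only by the tool jog_arm, never from a script. Its argument "increments" is a list that holds one entry, the list of rows, each a list of 5 numbers: the opening, from -1 (shut) to 1 (fully open), then the shift along the tool's x, y, z in mm, then the turn about the tool's z in degrees. In form: [[[grip, tx, ty, tz, yaw], ...]]. A call has 1 to 12 rows; each row is the pose to reach, as a shift and turn from the pose commanded when the call began, along the tool's axes at that moment; what a row does not reach only later rows make up. A row lasts 1/12 s, in which the tool goes at most 41.7 mm and 7.16 degrees, less where a joint would pass 70% of its speed; a pose out of reach is approached as far as the arm can. A call with a gripper value outside its range is refused whole. The fingers move at their own pace and stop on an object; "newtons" is the grip in N (left out, the last holds). Time passes only in rows, so rows that repeat a pose let the fingers close. It gives the time, the measured TCP pose, the force, the opening and the grip force at its end, in the units of the state.
- monitor.observe(): the state, without advancing time (a new reading comes with each control period).
- read_camera(name): name is "side" or "top" or "wrist"; returns a dict with "image" (420x560x3 uint8, blue, green, red), "z_map" (420x560 float32, m along the optical axis (not along the pixel's ray), 0 where there is no reading), "fx", "fy", "cx", "cy" (pixels), "world_from_camera" (4x4, takes a point from camera to world coordinates). Camera axes: x right, y down, z forward; pixel columns grow to the right and rows downward; lengths in m; the calibration is good to about 2 mm. The wrist camera is an equidistant fisheye: a pixel r from the principal point sees the ray r / f radians off the axis. A picture is of the moment at which its call begins.
- bot.hand_in(): hands the job in; it is judged then, once.
The state is a dict: "clock": time; "joint_positions": joint angles; "qvel": joint speeds; "joint_torque": joint torques, N m; "tool_pos": TCP position; "ee_rot": TCP orientation; "ft_force": force on the tool from outside, world axes, zero at the start; "moment": the same for the moment, N m; "finger_gap": finger opening in m; "grasp_force": force on a finger pad.
Only numpy, scipy, OpenCV 4.12 (cv2) and the standard library are available. Lean on these libraries where they do the work, as an engineer would, in place of code of your own. Each camera call takes 0.05 s, during which the arm holds its last target. There are 200 camera calls.

### The job

Put the four round-topped steel stakes back on the ledge, each standing upright in the middle of a leather pad of its own, in order of height: the tallest on the pad next to the doming block, stepping down to the shortest at the other end. Set each down gently rather than dropping it, knock none over on the way, and leave the glass jar standing where it is.

Things in the scene. Friction and masses are not known exactly. Their poses are not given: they have to be found in the camera images.
- stake_a: Forming stake, tallest and thickest of four, loose, upright: bright steel post 32 mm in diameter with a hemispherical top, on a dark round foot 58 mm in diameter, 8 mm thick, and a 4 mm collar (38 mm wide) above it; 120 mm tall over all, about 0.86 kg. The post is straight from 12 to 104 mm above the underside. Origin: centre of the foot's underside, z up.
- stake_b: Forming stake, second tallest of four, loose, upright: bright steel post 26 mm in diameter with a hemispherical top, on a dark round foot 52 mm in diameter, 8 mm thick, and a 4 mm collar (32 mm wide) above it; 100 mm tall over all, about 0.52 kg. The post is straight from 12 to 87 mm above the underside. Origin: centre of the foot's underside, z up.
- stake_c: Forming stake, third tallest of four, loose, upright: bright steel post 20 mm in diameter with a hemispherical top, on a dark round foot 46 mm in diameter, 8 mm thick, and a 4 mm collar (26 mm wide) above it; 80 mm tall over all, about 0.28 kg. The post is straight from 12 to 70 mm above the underside. Origin: centre of the foot's underside, z up.
- stake_d: Forming stake, shortest and thinnest of four, loose, upright: bright steel post 14 mm in diameter with a hemispherical top, on a dark round foot 40 mm in diameter, 8 mm thick, and a 4 mm collar (20 mm wide) above it; 60 mm tall over all, about 0.14 kg. The post is straight from 12 to 53 mm above the underside. Origin: centre of the foot's underside, z up.
- pad1: Brown leather disc, an end pad: number 1 of four alike in a row, centres 95 mm apart, numbered from the robot's left; 70 mm wide, 3 mm thick, fixed on the ledge (pale plank 560 x 80 x 15 mm on the bench, a strip 9 mm higher along its far edge). Origin: centre of its underside, 15 mm above the bench (its top: 18 mm). x away from the robot, y along the row towards pad1, z up.
- pad2: Brown leather disc, a middle pad: number 2 of four alike in a row, centres 95 mm apart, numbered from the robot's left; 70 mm wide, 3 mm thick, fixed on the ledge (pale plank 560 x 80 x 15 mm on the bench, a strip 9 mm higher along its far edge). Origin: centre of its underside, 15 mm above the bench (its top: 18 mm). x away from the robot, y along the row towards pad1, z up.
- pad3: Brown leather disc, a middle pad: number 3 of four alike in a row, centres 95 mm apart, numbered from the robot's left; 70 mm wide, 3 mm thick, fixed on the ledge (pale plank 560 x 80 x 15 mm on the bench, a strip 9 mm higher along its far edge). Origin: centre of its underside, 15 mm above the bench (its top: 18 mm). x away from the robot, y along the row towards pad1, z up.
- pad4: Brown leather disc, an end pad: number 4 of four alike in a row, centres 95 mm apart, numbered from the robot's left; 70 mm wide, 3 mm thick, fixed on the ledge (pale plank 560 x 80 x 15 mm on the bench, a strip 9 mm higher along its far edge). Origin: centre of its underside, 15 mm above the bench (its top: 18 mm). x away from the robot, y along the row towards pad1, z up.
- doming_block: Doming block: 50 mm steel cube with round hollows in its faces, fixed on the ledge at one end of the row, 97.5 mm from the nearest pad's centre; it may be at either end (a brown brush pot, 54 mm wide, with brushes about 125 mm tall, is at the other). Origin: centre of its underside.
- glass_jar: Bystander: closed green glass jar with a steel lid, 56 mm in diameter, 66 mm tall, about 0.22 kg, loose, standing among the stakes, to be left alone. Origin: centre of its underside, z up.
Things that resemble listed ones, but are neither listed nor needed, are in the scene too. What is shaped like the stake_d but orange or purple is not meant.

How it is judged:
At the end, for the whole second after the job is handed in: Each stake stands on its own pad, foot resting on the leather (underside less than 9 mm above the pad's underside), its axis within 12 mm of the pad's centre, upright within 0.08 rad and at rest (under 20 mm/s), in falling order of height from the pad next to the doming block (((horizontal distance between doming_block and pad1 below 0.15 m and horizontal distance between stake_a and pad1 below 0.012 m and horizontal distance between stake_b and pad2 below 0.012 m and horizontal distance between stake_c and pad3 below 0.012 m and horizontal distance between stake_d and pad4 below 0.012 m and z of stake_a in the frame of pad1 below 0.009 m and z of stake_b in the frame of pad2 below 0.009 m and z of stake_c in the frame of pad3 below 0.009 m and z of stake_d in the frame of pad4 below 0.009 m) or (horizontal distance between doming_block and pad4 below 0.15 m and horizontal distance between stake_a and pad4 below 0.012 m and horizontal distance between stake_b and pad3 below 0.012 m and horizontal distance between stake_c and pad2 below 0.012 m and horizontal distance between stake_d and pad1 below 0.012 m and z of stake_a in the frame of pad4 below 0.009 m and z of stake_b in the frame of pad3 below 0.009 m and z of stake_c in the frame of pad2 below 0.009 m and z of stake_d in the frame of pad1 below 0.009 m)) and angle between each of stake_a, stake_b, stake_c, stake_d's own z axis and vertical below 0.08 rad and linear speed of each of stake_a, stake_b, stake_c, stake_d below 0.02 m/s); the robot touches nothing.
It fails at once if a stake is dropped or struck (moves faster than 0.45 m/s with its foot lower than 30 mm above the bench) ((height (world z) of stake_a below 0.03 m and linear speed of stake_a above 0.45 m/s) or (height (world z) of stake_b below 0.03 m and linear speed of stake_b above 0.45 m/s) or (height (world z) of stake_c below 0.03 m and linear speed of stake_c above 0.45 m/s) or (height (world z) of stake_d below 0.03 m and linear speed of stake_d above 0.45 m/s)).
It fails at once if a stake is knocked over (leans more than 0.5 rad) (angle between any of stake_a, stake_b, stake_c, stake_d's own z axis and vertical above 0.5 rad).
It fails at once if the glass jar is shifted by more than 20 mm or tipped by more than 0.3 rad (distance of glass_jar from where it was at the start of the episode above 0.02 m or angle between glass_jar's own z axis and vertical above 0.3 rad).
It also fails if it takes over 99 s, if anything falls off the work surface, if the arm or the gripper's body presses on something with over 40 N, if the wrist force passes 120 N, or if a joint passes its speed limit or range.

## Working session

There is one attempt and no reset: what is moved stays moved. The work goes in short steps, Python scripts to look and compute and a tool call to move; the robot and the scene stay as the last step left them, time stands still between calls to the robot, and variables do not carry over. Pictures are saved under pics/ and viewed, at most 14 in all, crops included, and the job is handed in when it is done.

Besides the shell and the picture viewer there is one more tool, called after "Call:" in YAML: its name, and indented under it one key for each argument. jog_arm: Moves the arm, as the interface text tells. Its arguments: {"type":"object","properties":{"increments":{"type":"array"},"newtons":{"type":"number"}},"required":["increments"]}

```bash
mkdir -p pics; ls; python3 - <<'E'
from cell import monitor, read_camera, bot
import cv2,numpy as np
s=monitor.observe(); print(s)
for n in("top","side"):
    c=read_camera(n); cv2.imwrite(f"pics/{n}0.png",c["image"]); np.savez(f"{n}0.npz",**c)
    print(n,c["fx"],c["fy"],c["cx"],c["cy"],c["world_from_camera"].round(3).tolist())
E
```

```text
pics
{'clock': 0.0, 'joint_positions': array([-1.19970126,  0.60017082, -0.00254722,  1.60011431,  0.00182475,
        0.94290612, -0.07979216]), 'qvel': array([ 7.52660275e-05,  1.13343249e-04, -2.24010015e-03, -1.38996705e-03,
        1.25379195e-03,  1.48424162e-03, -2.54196749e-04]), 'joint_torque': array([-1.45760846e-04, -7.76435566e+01,  1.56436745e+00, -2.58021587e+01,
        1.22251856e-02,  9.00559186e-03,  7.43286819e-05]), 'tool_pos': array([0.31371096, 0.65304633, 0.20258949]), 'ee_rot': array([-9.65911187e-05,  2.21990446e-01,  9.75048514e-01, -7.92511282e-04]), 'ft_force': array([0.03665652, 0.04201627, 0.35212976]), 'moment': array([ 0.02561606, -0.02631663,  0.03193186]), 'grasp_force': 0.0, 'finger_gap': 0.08562074559954985}
top 473.2839300973306 473.2839300973306 286.8887039612543 210.05342584035824 [[-0.019, -0.998, 0.053, 0.477], [-1.0, 0.019, 0.002, 0.012], [-0.003, -0.053, -0.999, 1.26], [0.0, 0.0, 0.0, 1.0]]
side 524.2842715159793 524.2842715159793 283.0176651620858 212.24573803797287 [[0.969, -0.17, 0.177, 0.348], [-0.245, -0.71, 0.66, -0.701], [0.014, -0.683, -0.73, 0.803], [0.0, 0.0, 0.0, 1.0]]
```

View pics/top0.png

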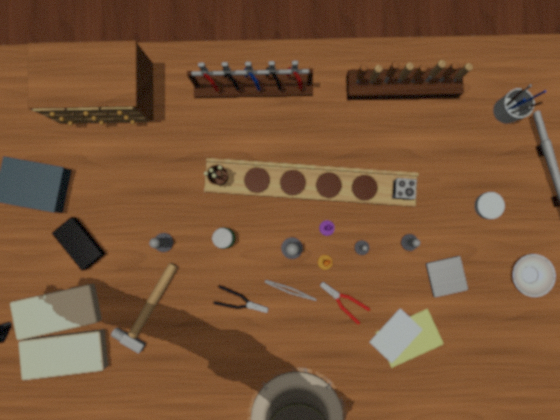

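View pics/side0.png

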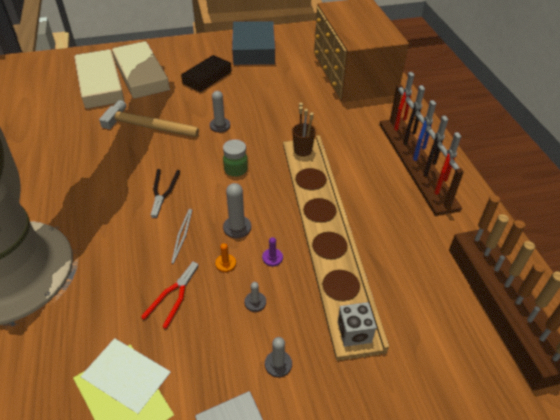

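The top view shows the pads at (257,180), (293,182), (329,185) and (364,188). The doming block is at (404,188) on the robot's right, beside pad4, so the order is a→pad4, b→pad3, c→pad2, d→pad1. The stakes are at about (163,242), (291,248), (362,247) and (410,242), and the jar is at (223,238). In the side view they run b, (jar), a, d, c from far to near.

```bash
cat > h.py <<'E'
import numpy as np,cv2
from scipy.optimize import least_squares
def cloud(c):
    z=c["z_map"]; v,u=np.indices(z.shape)
    P=np.stack([(u-c["cx"])/c["fx"]*z,(v-c["cy"])/c["fy"]*z,z],-1)
    W=c["world_from_camera"]; P=P@W[:3,:3].T+W[:3,3]; P[z==0]=np.nan
    return P
def ray(c,u,v,h):
    W=c["world_from_camera"]; d=W[:3,:3]@[(u-c["cx"])/c["fx"],(v-c["cy"])/c["fy"],1]
    o=W[:3,3]; return (o+d*(h-o[2])/d[2])[:2]
E
python3 - <<'E'
from h import *
cs={n:np.load(n+"0.npz") for n in("top","side")}
for n,c in cs.items():
    P=cloud(c); hsv=cv2.cvtColor(c["image"],cv2.COLOR_BGR2HSV)
    tab=P[...,2]; 
    flat=np.abs(tab)<0.01
    print(n,"table z",np.nanmedian(tab[flat]))
    # objects in the work strip
    m=((tab>0.02)&(P[...,0]>0.25)&(P[...,0]<0.46)&(P[...,1]>-0.45)&(P[...,1]<0.45)).astype(np.uint8)
    k,L,S,C=cv2.connectedComponentsWithStats(m)
    for i in range(1,k):
        if S[i,4]<15: continue
        q=P[L==i]; t=q[q[:,2]>q[:,2].max()-0.012]
        print(" obj px",C[i].round(),"n",S[i,4],"xy",np.median(q[:,:2],0).round(3),"top",q[:,2].max().round(3),"topxy",t[:,:2].mean(0).round(3), "bgr",c["image"][L==i].mean(0).round())
    # leather pads
    lz=(tab>0.008)&(tab<0.03)&(P[...,0]>0.46)&(P[...,0]<0.6)
    m=(lz&(c["image"][...,2]<110)).astype(np.uint8)
    m=cv2.morphologyEx(m,cv2.MORPH_OPEN,np.ones((5,5),np.uint8))
    for ct in cv2.findContours(m,0,1)[0]:
        if cv2.contourArea(ct)<150: continue
        M=cv2.moments(ct); u,v=M["m10"]/M["m00"],M["m01"]/M["m00"]
        print(" pad px",round(u),round(v),"area",M["m00"],ray(c,u,v,.018).round(4))
E
```

```text
top table z -0.0011534283987397753
 obj px [413. 243.] n 83 xy [ 0.452 -0.301] top 0.082 topxy [ 0.453 -0.305] bgr [85. 88. 90.]
 obj px [291. 249.] n 137 xy [0.444 0.005] top 0.122 topxy [0.443 0.005] bgr [107. 110. 110.]
 obj px [157. 246.] n 49 xy [0.457 0.338] top 0.101 topxy [0.457 0.344] bgr [79. 84. 90.]
 obj px [223. 246.] n 71 xy [0.455 0.177] top 0.07 topxy [0.455 0.18 ] bgr [119. 128. 132.]
 obj px [363. 248.] n 33 xy [ 0.442 -0.177] top 0.062 topxy [ 0.441 -0.18 ] bgr [93. 95. 95.]
 obj px [325. 263.] n 30 xy [ 0.406 -0.081] top 0.062 topxy [ 0.405 -0.082] bgr [ 33.  91. 149.]
 obj px [154. 296.] n 464 xy [0.327 0.361] top 0.03 topxy [0.327 0.362] bgr [ 71. 105. 130.]
 pad px 364 193 area 199.5 [ 0.5854 -0.1902]
side table z -0.00044902778262723153
 obj px [215. 107.] n 132 xy [0.455 0.337] top 0.099 topxy [0.455 0.34 ] bgr [77. 86. 91.]
 obj px [163. 123.] n 391 xy [0.329 0.357] top 0.03 topxy [0.328 0.358] bgr [ 67. 119. 154.]
 obj px [227. 157.] n 180 xy [0.453 0.169] top 0.068 topxy [0.454 0.177] bgr [75. 99. 91.]
 obj px [236. 205.] n 668 xy [ 0.44  -0.007] top 0.121 topxy [0.441 0.   ] bgr [78. 87. 93.]
 obj px [225. 252.] n 120 xy [ 0.402 -0.086] top 0.061 topxy [ 0.403 -0.085] bgr [  3.  69. 142.]
 obj px [255. 291.] n 127 xy [ 0.439 -0.185] top 0.061 topxy [ 0.439 -0.182] bgr [82. 92. 99.]
 obj px [279. 350.] n 306 xy [ 0.449 -0.313] top 0.081 topxy [ 0.45  -0.309] bgr [86. 95. 99.]
 pad px 335 286 area 431.5 [ 0.5842 -0.1912]
 pad px 321 247 area 246.5 [ 0.5881 -0.0967]
```

```bash
python3 - <<'E'
from h import *
cs={n:np.load(n+"0.npz") for n in("top","side")}
Ps={n:cloud(c) for n,c in cs.items()}
S={"a":((.444,.0),.016,.12),"b":((.465,.338),.013,.1),"c":((.452,-.305),.010,.08),"d":((.441,-.18),.007,.06),"jar":((.46,.175),.028,.066)}
for k,(g,r,h) in S.items():
    for n in("top","side","both"):
        P=np.vstack([Ps[m].reshape(-1,3) for m in (("top","side") if n=="both" else (n,))])
        q=P[(P[:,2]>.02)&(P[:,2]<h-r)&(np.hypot(P[:,0]-g[0],P[:,1]-g[1])<.035)]
        if len(q)<5: continue
        f=least_squares(lambda p:np.hypot(q[:,0]-p[0],q[:,1]-p[1])-r,g,loss="soft_l1",f_scale=.001)
        print(k,n,len(q),f.x.round(4),np.sqrt(f.fun@f.fun/len(q)).round(4))
for n,c in cs.items():
    P=Ps[n]; im=c["image"].astype(int)
    m=((P[...,2]>.004)&(P[...,2]<.035)&(P[...,0]>.53)&(P[...,0]<.68)&(im[...,2]<125)&(im[...,1]<70)).astype(np.uint8)
    m=cv2.morphologyEx(m,cv2.MORPH_OPEN,np.ones((5,5),np.uint8))
    for ct in cv2.findContours(m,0,1)[0]:
        if cv2.contourArea(ct)<150 or len(ct)<5: continue
        (u,v),ax,_=cv2.fitEllipse(ct)
        print(n,"pad px",round(u),round(v),"ax",np.round(ax,1),ray(c,u,v,.018).round(4))
E
```

```text
a top 7 [0.443  0.0046] 0.0002
a side 482 [0.4418 0.0057] 0.001
a both 489 [0.4418 0.0057] 0.001
b top 75 [0.4646 0.3447] 0.0005
b side 252 [0.4634 0.3455] 0.0017
b both 327 [0.4638 0.3451] 0.0016
c top 44 [ 0.4527 -0.3071] 0.0005
c side 190 [ 0.4512 -0.3061] 0.0005
c both 234 [ 0.4514 -0.3062] 0.0007
d top 12 [ 0.4409 -0.1808] 0.0005
d side 85 [ 0.4396 -0.1798] 0.0007
d both 97 [ 0.4397 -0.1798] 0.0007
jar top 40 [0.4743 0.1821] 0.0012
jar side 156 [0.4721 0.1824] 0.0017
jar both 196 [0.4725 0.1823] 0.0017
top pad px 364 187 ax [22.6 22.9] [ 0.6004 -0.1908]
top pad px 328 185 ax [22.3 23.1] [ 0.6083 -0.0968]
top pad px 293 182 ax [22.5 22.6] [ 0.6177 -0.0026]
top pad px 257 180 ax [21.7 22.6] [0.6258 0.0915]
side pad px 341 285 ax [28.8 35.1] [ 0.5967 -0.1913]
side pad px 330 245 ax [25.5 33. ] [ 0.6052 -0.0966]
side pad px 320 210 ax [22.1 30.7] [ 0.6138 -0.0029]
side pad px 310 179 ax [19.6 29.4] [0.6213 0.0927]
side pad px 252 59 ax [ 9.2 52.4] [0.5994 0.6064]
```

Everything is located, and the two views agree to about 3 mm. I'll start with stake b: turn the tool so its y is along world x and move above the stake. After the turn, tool x = world y, tool y = world x and tool z is down.

Call:
jog_arm:
  increments:
    - [[1,-27,-21,0,6.4],[1,-54,-42,0,12.8],[1,-81,-64,0,19.3],[1,-107,-85,0,25.7],[1,-134,-106,0,32.2],[1,-161,-127,0,38.6],[1,-188,-149,0,45.0],[1,-215,-170,0,51.5],[1,-242,-191,0,57.9],[1,-269,-213,0,64.3],[1,-269,-213,0,64.3],[1,-269,-213,0,64.3]]
  newtons: 60

```text
clock: 1.1
tool_pos: [0.4651, 0.3429, 0.2035]
ee_rot: [0.0, 0.708, 0.706, -0.0]
ft_force: [-0.3, 0.2, 0.1]
finger_gap: 0.0852
grasp_force: 0.0
```

Call:
jog_arm:
  increments:
    - [[1,2,-1,35,0],[1,2,-1,70,0],[1,2,-1,105,0],[1,2,-1,130,0],[1,2,-1,148,0],[1,2,-1,157,0],[1,2,-1,157,0],[1,2,-1,157,0]]

```text
clock: 1.77
tool_pos: [0.463, 0.3477, 0.0465]
ee_rot: [-0.0, 0.706, 0.708, -0.0]
ft_force: [-0.1, -0.5, 0.9]
finger_gap: 0.0856
grasp_force: 0.0
```

```bash
python3 - <<'E'
from cell import monitor, read_camera
import cv2
s=monitor.observe();print(s["tool_pos"],s["ft_force"])
a=read_camera("wrist");cv2.imwrite("pics/w1.png",a["image"])
E
```

```text
[0.46296232 0.34767281 0.04653322] [-0.05515867 -0.5054119   0.89564835]
```

View pics/w1.png

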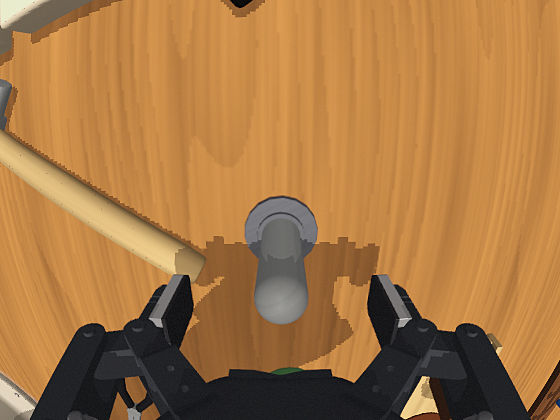

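The wrist view shows the post centred between the fingers: post axis at column 281, finger pads at columns 185 and 375. The hammer handle's end at (190,265) lies below the left finger. I'll close on it.

Call:
jog_arm:
  increments:
    - [[0.3,-2,0,0,0],[-0.2,-2,0,0,0],[-1,-2,0,0,0],[-1,-2,0,0,0],[-1,-2,0,0,0],[-1,-2,0,0,0],[-1,-2,0,0,0],[-1,-2,0,0,0]]
  newtons: 60

```text
clock: 2.48
tool_pos: [0.4635, 0.3452, 0.0472]
ee_rot: [-0.0, 0.707, 0.707, 0.0]
ft_force: [-1.5, -1.1, 7.4]
finger_gap: 0.0235
grasp_force: 58.6
```

Call:
jog_arm:
  increments:
    - [[-1,0,0,-5,0],[-1,0,0,-15,0],[-1,0,0,-35,0],[-1,0,0,-60,0],[-1,0,0,-85,0],[-1,-10,0,-105,0],[-1,-30,10,-115,0],[-1,-60,20,-115,0],[-1,-90,30,-115,0],[-1,-125,40,-115,0],[-1,-160,52,-115,0],[-1,-195,63,-115,0]]

```text
clock: 3.48
tool_pos: [0.5262, 0.1485, 0.162]
ee_rot: [-0.0, 0.707, 0.708, -0.0]
ft_force: [0.2, 0.5, -5.8]
finger_gap: 0.0238
grasp_force: 59.4
```

Call:
jog_arm:
  increments:
    - [[-1,-35,11,0,0],[-1,-70,23,0,0],[-1,-105,34,0,0],[-1,-140,46,0,0],[-1,-172,57,0,0],[-1,-200,66,0,0],[-1,-222,73,0,0],[-1,-238,79,0,0],[-1,-246,81,0,0],[-1,-246,81,0,0],[-1,-246,81,0,0],[-1,-246,81,0,0]]

```text
clock: 4.48
tool_pos: [0.607, -0.0939, 0.1614]
ee_rot: [-0.001, 0.706, 0.708, 0.0]
ft_force: [0.2, -0.2, -5.1]
finger_gap: 0.0237
grasp_force: 59.4
```

Call:
jog_arm:
  increments:
    - [[-1,-1,0,15,0],[-1,-2,0,40,0],[-1,-2,0,62,0],[-1,-2,0,78,0],[-1,-2,0,87,0],[-1,-2,0,91,0],[-1,-2,0,93,0],[-1,-2,0,94.5,0],[-1,-2,0,95.5,0],[-1,-2,0,96,0],[-1,-2,0,96,0]]

```text
clock: 5.4
tool_pos: [0.6078, -0.0979, 0.0661]
ee_rot: [0.0, 0.707, 0.707, 0.0]
ft_force: [0.0, 0.3, -5.2]
finger_gap: 0.0236
grasp_force: 59.4
```

```bash
python3 - <<'E'
from cell import monitor, read_camera
import cv2
s=monitor.observe();print(s["tool_pos"],s["ft_force"])
a=read_camera("side");cv2.imwrite("pics/s1.png",cv2.resize(a["image"][150:360,200:480],None,fx=2.5,fy=2.5))
E
```

```text
[ 0.60784698 -0.09785223  0.06607211] [ 0.01986259  0.30438738 -5.23936244]
```

View pics/s1.png

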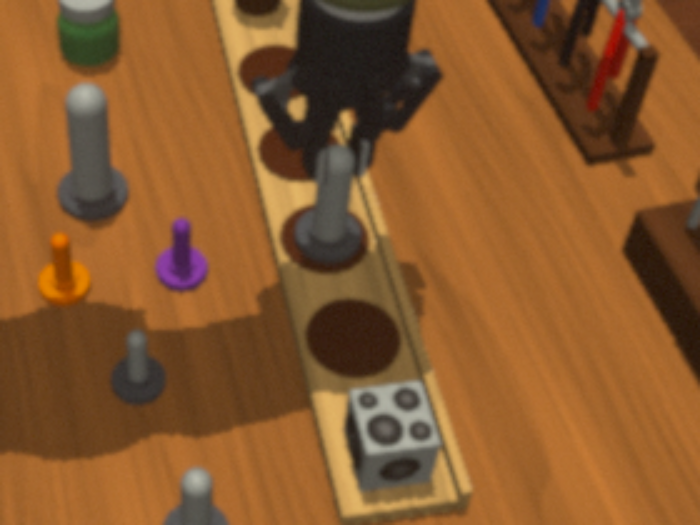

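The stake hangs just above pad3: its foot is at (330,235) in the crop and the pad is centred at about (325,238). I'll ease it down until it touches.

Call:
jog_arm:
  increments:
    - [[-1,0,0,0.5,0],[-1,0,0,1,0],[-1,0,0,1.5,0],[-1,0,0,2,0],[-1,0,0,2,0]]

```text
clock: 5.87
tool_pos: [0.6078, -0.098, 0.0652]
ee_rot: [0.0, 0.707, 0.707, 0.001]
ft_force: [-4.4, 1.1, 13.6]
finger_gap: 0.0236
grasp_force: 61.5
```

Call:
jog_arm:
  increments:
    - [[-1,0,0,-0.5,0],[-1,0,0,-0.5,0],[-0.35,0,0,-0.5,0],[-0.2,0,0,-0.5,0],[0,0,0,-0.5,0],[0.3,0,0,-0.5,0],[0.7,0,0,-0.5,0],[1,0,0,-0.5,0],[1,0,0,-0.5,0],[1,0,0,-0.5,0]]
  newtons: 20

```text
clock: 6.7
tool_pos: [0.6075, -0.0979, 0.0639]
ee_rot: [0.0, 0.707, 0.707, -0.0]
ft_force: [0.5, 0.1, 1.9]
finger_gap: 0.0855
grasp_force: 0.0
```

Call:
jog_arm:
  increments:
    - [[1,0,0,-25,0],[1,0,0,-60,0],[1,0,0,-95,0],[1,0,0,-120,0],[1,20,-30,-128,0],[1,40,-62,-128,0],[1,60,-94,-128,0],[1,80,-126,-128,0],[1,96,-152,-128,0],[1,103,-166,-128,0],[1,103,-166,-128,0],[1,103,-166,-128,0]]

```text
clock: 7.7
tool_pos: [0.4415, 0.0054, 0.1924]
ee_rot: [0.0, 0.706, 0.708, 0.001]
ft_force: [0.0, -0.6, -0.1]
finger_gap: 0.0854
grasp_force: 0.0
```

```bash
python3 - <<'E'
from cell import monitor, read_camera
from h import *
s=monitor.observe();print(s["tool_pos"])
P=np.vstack([cloud(read_camera(n)).reshape(-1,3) for n in("side",)])
for k,g,r,h,z0 in(("b",(.607,-.097),.013,.118,.04),("a",(.4418,.0057),.016,.12,.02)):
    q=P[(P[:,2]>z0)&(P[:,2]<h-r)&(np.hypot(P[:,0]-g[0],P[:,1]-g[1])<.035)]
    f=least_squares(lambda p:np.hypot(q[:,0]-p[0],q[:,1]-p[1])-r,g,loss="soft_l1",f_scale=.001)
    print(k,len(q),f.x.round(4))
E
```

```text
[0.4415004  0.00542899 0.19242206]
b 316 [ 0.6076 -0.0974]
a 484 [0.4418 0.0057]
```

Stake b stands about 2.5 mm from the centre of pad3. Stake a is next.

Call:
jog_arm:
  increments:
    - [[1,0,0,30,0],[1,0,0,65,0],[1,0,0,95,0],[1,0,0,115,0],[1,0,0,124,0],[1,0,0,126,0],[0.3,0,0,126,0],[-0.1,0,0,126,0],[-1,0,0,126,0],[-1,0,0,126,0],[-1,0,0,126,0],[-1,0,0,126,0]]
  newtons: 90

```text
clock: 8.75
tool_pos: [0.4419, 0.0052, 0.0674]
ee_rot: [0.001, 0.707, 0.707, 0.001]
ft_force: [-2.2, -0.1, 16.5]
finger_gap: 0.0289
grasp_force: 87.6
```

Call:
jog_arm:
  increments:
    - [[-1,0,0,0,0],[-1,0,0,-5,0],[-1,0,0,-15,0],[-1,0,0,-35,0],[-1,0,0,-60,0],[-1,0,0,-85,0],[-1,0,0,-105,0],[-1,0,0,-115,0],[-1,0,0,-115,0]]

```text
clock: 9.5
tool_pos: [0.4418, 0.0052, 0.183]
ee_rot: [0.001, 0.707, 0.708, 0.001]
ft_force: [-0.1, 0.2, -9.0]
finger_gap: 0.0284
grasp_force: 90.9
```

Call:
jog_arm:
  increments:
    - [[-1,-12,0,0,0],[-1,-35,5,0,0],[-1,-65,12,0,0],[-1,-95,20,0,0],[-1,-125,30,0,0],[-1,-152,45,0,0],[-1,-172,65,0,0],[-1,-186,90,0,0],[-1,-193,115,0,0],[-1,-196,138,0,0],[-1,-196,152,0,0],[-1,-196,157,0,0]]

```text
clock: 10.5
tool_pos: [0.6001, -0.1903, 0.179]
ee_rot: [-0.001, 0.707, 0.708, -0.0]
ft_force: [-0.4, 0.4, -8.6]
finger_gap: 0.0286
grasp_force: 90.6
```

Call:
jog_arm:
  increments:
    - [[-1,0,0,8,0],[-1,0,0,28,0],[-1,0,0,53,0],[-1,0,0,73,0],[-1,0,0,85,0],[-1,0,0,90,0],[-1,0,0,93,0],[-1,0,0,94,0],[-1,0,0,95,0],[-1,0,0,95,0],[-1,0,0,95,0]]

```text
clock: 11.42
tool_pos: [0.599, -0.191, 0.0868]
ee_rot: [0.001, 0.707, 0.707, 0.0]
ft_force: [1.2, -1.0, -8.1]
finger_gap: 0.0288
grasp_force: 90.5
```

Call:
jog_arm:
  increments:
    - [[-1,0,0,0.5,0],[-1,0,0,1,0],[-1,0,0,1.5,0],[-1,0,0,2,0],[-1,0,0,2,0]]

```text
clock: 11.83
tool_pos: [0.5989, -0.191, 0.0856]
ee_rot: [0.001, 0.707, 0.707, 0.001]
ft_force: [-2.5, 1.8, 8.6]
finger_gap: 0.0287
grasp_force: 92.6
```

Call:
jog_arm:
  increments:
    - [[-1,0,0,-0.5,0],[-0.3,0,0,-0.5,0],[-0.2,0,0,-0.5,0],[0,0,0,-0.5,0],[0.3,0,0,-0.5,0],[0.7,0,0,-0.5,0],[1,0,0,-0.5,0],[1,0,0,-0.5,0],[1,0,0,-5,0],[1,0,0,-30,0],[1,0,0,-65,0],[1,0,0,-100,0]]
  newtons: 20

```text
clock: 12.83
tool_pos: [0.5979, -0.1908, 0.1847]
ee_rot: [-0.001, 0.707, 0.707, -0.001]
ft_force: [0.9, 0.7, 0.2]
finger_gap: 0.0853
grasp_force: 0.0
```

Call:
jog_arm:
  increments:
    - [[1,0,0,-20,0],[1,-22,-28,-20,0],[1,-44,-56,-20,0],[1,-66,-84,-20,0],[1,-88,-112,-5,0],[1,-108,-138,15,0],[1,-115,-147,40,0],[1,-115,-147,65,0],[1,-115,-147,65,0],[1,-115,-147,65,0]]

```text
clock: 13.67
tool_pos: [0.4513, -0.3058, 0.1187]
ee_rot: [-0.001, 0.707, 0.707, -0.0]
ft_force: [0.2, 0.1, 0.7]
finger_gap: 0.0854
grasp_force: 0.0
```

```bash
python3 - <<'E'
from cell import monitor, read_camera
from h import *
s=monitor.observe();print(s["tool_pos"],s["finger_gap"])
c=read_camera("side");cv2.imwrite("pics/s2.png",c["image"])
P=cloud(c).reshape(-1,3)
for k,g,r,h,z0 in(("a",(.599,-.191),.016,.138,.04),("b",(.607,-.097),.013,.118,.04),("c",(.4514,-.3062),.010,.08,.02)):
    q=P[(P[:,2]>z0)&(P[:,2]<h-r)&(np.hypot(P[:,0]-g[0],P[:,1]-g[1])<.035)]
    f=least_squares(lambda p:np.hypot(q[:,0]-p[0],q[:,1]-p[1])-r,g,loss="soft_l1",f_scale=.001)
    print(k,len(q),f.x.round(4))
E
```

```text
[ 0.45129306 -0.30575428  0.11872687] 0.08541629192270764
a 540 [ 0.5986 -0.1903]
b 319 [ 0.6078 -0.0975]
c 187 [ 0.4511 -0.306 ]
```

View pics/s2.png

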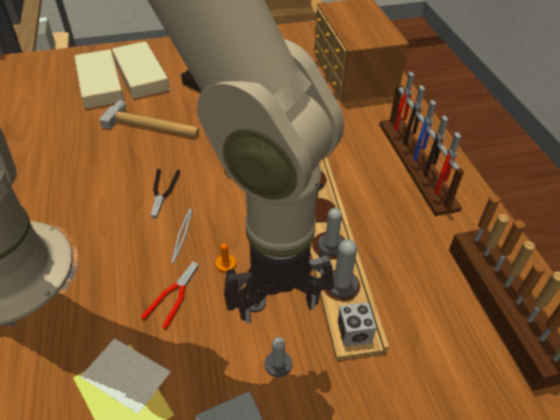

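Stakes a (340,270) and b (333,235) stand on pad4 and pad3, each about 2 mm off centre. The gripper is above c at (278,355).

Call:
jog_arm:
  increments:
    - [[1,0,0,30,0],[1,0,0,60,0],[1,0,0,80,0],[1,0,0,86,0],[1,0,0,88,0],[0.3,0,0,88,0],[-0.1,0,0,88,0],[-1,0,0,88,0],[-1,0,0,88,0],[-1,0,0,88,0],[-1,0,0,88,0],[-1,0,0,88,0]]
  newtons: 60

```text
clock: 14.72
tool_pos: [0.4518, -0.3062, 0.0318]
ee_rot: [0.0, 0.707, 0.707, 0.0]
ft_force: [-1.8, 1.5, 8.7]
finger_gap: 0.0172
grasp_force: 58.4
```

Call:
jog_arm:
  increments:
    - [[-1,0,0,0,0],[-1,0,0,0,0],[-1,0,0,-5,0],[-1,0,0,-15,0],[-1,0,0,-35,0],[-1,0,0,-60,0],[-1,0,0,-85,0],[-1,0,0,-105,0],[-1,0,0,-115,0],[-1,0,0,-115,0]]

```text
clock: 15.55
tool_pos: [0.4526, -0.3065, 0.1484]
ee_rot: [0.002, 0.707, 0.707, 0.001]
ft_force: [0.2, 0.3, -3.5]
finger_gap: 0.0174
grasp_force: 59.0
```

Call:
jog_arm:
  increments:
    - [[-1,12,0,0,0],[-1,36,3,0,0],[-1,68,6,0,0],[-1,102,9,0,0],[-1,136,12,0,0],[-1,170,15,0,0],[-1,203,20,0,0],[-1,235,30,0,0],[-1,263,45,0,0],[-1,284,65,0,0],[-1,297,90,0,0],[-1,304,115,0,0]]

```text
clock: 16.55
tool_pos: [0.5657, 0.002, 0.1442]
ee_rot: [-0.002, 0.705, 0.709, -0.001]
ft_force: [-0.0, 0.2, -2.1]
finger_gap: 0.0177
grasp_force: 58.9
```

Call:
jog_arm:
  increments:
    - [[-1,0,22,0,0],[-1,0,38,3,0],[-1,0,47,15,0],[-1,0,48,35,0],[-1,0,48,57,0],[-1,0,48,76,0],[-1,0,48,88,0],[-1,0,48,93,0],[-1,0,48,95,0],[-1,0,48,96,0],[-1,0,48,96,0],[-1,0,48,96,0]]

```text
clock: 17.55
tool_pos: [0.6141, -0.0018, 0.0502]
ee_rot: [-0.0, 0.707, 0.707, 0.0]
ft_force: [0.1, -0.7, -2.2]
finger_gap: 0.0172
grasp_force: 59.0
```

Call:
jog_arm:
  increments:
    - [[-1,0,1,0.5,0],[-1,0,1,1,0],[-1,0,1,1,0],[-1,0,1,1,0]]

```text
clock: 17.88
tool_pos: [0.6147, -0.0018, 0.05]
ee_rot: [-0.0, 0.707, 0.707, -0.0]
ft_force: [-6.0, -0.3, 12.2]
finger_gap: 0.0172
grasp_force: 60.8
```

Call:
jog_arm:
  increments:
    - [[-1,0,0,-0.5,0],[-0.5,0,0,-0.5,0],[-0.35,0,0,-0.5,0],[-0.1,0,0,-0.5,0],[0.3,0,0,-0.5,0],[0.7,0,0,-0.5,0],[1,0,0,-0.5,0],[1,0,0,-0.5,0],[1,0,0,-5,0],[1,0,0,-30,0],[1,0,0,-65,0],[1,0,0,-100,0]]
  newtons: 20

```text
clock: 18.88
tool_pos: [0.6147, -0.002, 0.1497]
ee_rot: [-0.001, 0.707, 0.707, -0.001]
ft_force: [1.1, -0.2, 1.1]
finger_gap: 0.0855
grasp_force: 0.0
```

Call:
jog_arm:
  increments:
    - [[1,0,-10,-20,0],[1,-22,-36,-25,0],[1,-48,-64,-25,0],[1,-75,-92,-25,0],[1,-102,-120,-20,0],[1,-130,-146,-5,0],[1,-156,-165,15,0],[1,-173,-174,40,0],[1,-178,-175,60,0],[1,-178,-175,65,0],[1,-178,-175,65,0]]

```text
clock: 19.8
tool_pos: [0.44, -0.18, 0.0833]
ee_rot: [-0.001, 0.707, 0.707, -0.0]
ft_force: [0.6, -0.4, 1.2]
finger_gap: 0.0854
grasp_force: 0.0
```

```bash
python3 - <<'E'
from cell import monitor, read_camera
from h import *
s=monitor.observe();print(s["tool_pos"],s["finger_gap"])
for n in("side","top"):
  c=read_camera(n);P=cloud(c).reshape(-1,3)
  for k,g,r,h,z0 in(("a",(.599,-.191),.016,.138,.04),("b",(.607,-.097),.013,.118,.04),("c",(.615,-.002),.010,.098,.04),("d",(.44,-.18),.007,.06,.02)):
    q=P[(P[:,2]>z0)&(P[:,2]<h-r)&(np.hypot(P[:,0]-g[0],P[:,1]-g[1])<.035)]
    if len(q)<5: continue
    f=least_squares(lambda p:np.hypot(q[:,0]-p[0],q[:,1]-p[1])-r,g,loss="soft_l1",f_scale=.001)
    print(n,k,len(q),f.x.round(4))
a=read_camera("wrist");cv2.imwrite("pics/w2.png",a["image"])
E
```

```text
[ 0.44002624 -0.18000778  0.08326301] 0.0854170139630303
side a 540 [ 0.5985 -0.1903]
side b 314 [ 0.6078 -0.0974]
side c 170 [ 0.614  -0.0019]
side d 85 [ 0.4396 -0.1795]
top a 79 [ 0.6001 -0.1913]
top b 38 [ 0.6093 -0.0985]
top c 17 [ 0.6154 -0.0028]
```

View pics/w2.png

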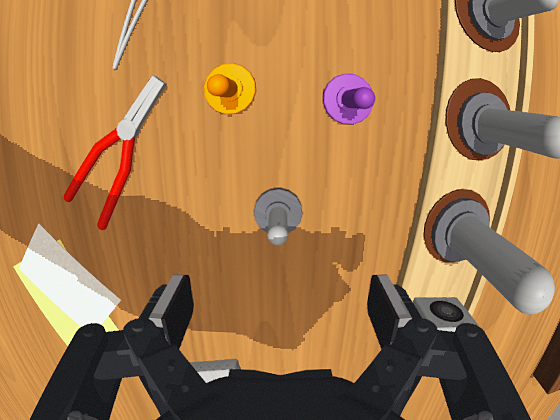

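The wrist view shows a, b and c standing on their pads. Stake d at (278,210) is centred between the fingers, and the orange and purple decoys are clear at (230,88) and (348,98).

Call:
jog_arm:
  increments:
    - [[1,0,0,25,0],[1,0,0,48,0],[1,0,0,60,0],[1,0,0,64,0],[1,0,0,64,0],[0.3,0,0,64,0],[-0.2,0,0,64,0],[-0.6,0,0,64,0],[-1,0,0,64,0],[-1,0,0,64,0],[-1,0,0,64,0],[-1,0,0,64,0]]
  newtons: 50

```text
clock: 20.95
tool_pos: [0.4404, -0.18, 0.0203]
ee_rot: [0.0, 0.707, 0.707, 0.0]
ft_force: [-1.4, 0.7, 6.0]
finger_gap: 0.0108
grasp_force: 48.8
```

Call:
jog_arm:
  increments:
    - [[-1,0,0,0,0],[-1,0,0,0,0],[-1,0,0,-5,0],[-1,0,0,-15,0],[-1,0,0,-35,0],[-1,0,0,-60,0],[-1,0,0,-85,0],[-1,0,0,-110,0],[-1,0,0,-130,0],[-1,0,0,-140,0],[-1,0,0,-140,0]]

```text
clock: 21.87
tool_pos: [0.4415, -0.1802, 0.1622]
ee_rot: [0.002, 0.707, 0.707, 0.001]
ft_force: [0.4, 0.4, -1.9]
finger_gap: 0.0108
grasp_force: 49.0
```

```bash
python3 - <<'E'
from cell import monitor, read_camera
from h import *
s=monitor.observe();print(s["tool_pos"])
print((read_camera("wrist")["world_from_camera"][:3,3]-s["tool_pos"]).round(3))
c=np.load("top0.npz");P=cloud(c)
for n in("top","side"):
    P=cloud(np.load(n+"0.npz"));q=P[(P[...,2]>.03)&(np.hypot(P[...,0]-.632,P[...,1]-.189)<.07)]
    print(n,len(q),q.min(0).round(3),q.max(0).round(3))
E
```

```text
[ 0.44151719 -0.1802154   0.16223147]
[-0.002  0.085  0.17 ]
top 254 [0.607 0.165 0.031] [0.658 0.216 0.141]
side 714 [0.606 0.164 0.03 ] [0.659 0.218 0.14 ]
```

The wrist camera will clear the brushes by about 60 mm, so I'm carrying d to pad1.

Call:
jog_arm:
  increments:
    - [[-1,12,0,0,0],[-1,36,3,0,0],[-1,66,8,0,0],[-1,98,14,0,0],[-1,130,22,0,0],[-1,161,34,0,0],[-1,190,50,0,0],[-1,215,70,0,0],[-1,236,92,0,0],[-1,253,115,0,0],[-1,264,138,0,0],[-1,270,158,0,0]]

```text
clock: 22.92
tool_pos: [0.5989, 0.0926, 0.1582]
ee_rot: [-0.001, 0.706, 0.708, -0.001]
ft_force: [0.4, -0.8, -1.1]
finger_gap: 0.0109
grasp_force: 48.9
```

Call:
jog_arm:
  increments:
    - [[-1,2,14,5,0],[-1,2,23,20,0],[-1,2,25,42,0],[-1,2,25,68,0],[-1,2,25,92,0],[-1,2,25,108,0],[-1,2,25,116,0],[-1,2,25,119,0],[-1,2,25,120,0],[-1,2,25,121,0],[-1,2,25,121,0],[-1,2,25,121,0]]

```text
clock: 23.92
tool_pos: [0.624, 0.0923, 0.0397]
ee_rot: [0.0, 0.707, 0.707, 0.001]
ft_force: [0.1, -0.2, -2.1]
finger_gap: 0.0108
grasp_force: 49.0
```

Call:
jog_arm:
  increments:
    - [[-1,0,0,0.5,0],[-1,0,0,1,0],[-1,0,0,1.5,0],[-1,0,0,2,0],[-1,0,0,2,0]]

```text
clock: 24.33
tool_pos: [0.6236, 0.0923, 0.0384]
ee_rot: [0.0, 0.707, 0.707, 0.001]
ft_force: [-4.6, -0.1, 11.8]
finger_gap: 0.0108
grasp_force: 50.4
```

Call:
jog_arm:
  increments:
    - [[-1,0,0,-0.5,0],[-0.7,0,0,-0.5,0],[-0.5,0,0,-0.5,0],[-0.2,0,0,-0.5,0],[0.3,0,0,-0.5,0],[0.7,0,0,-0.5,0],[1,0,0,-0.5,0],[1,0,0,-0.5,0],[1,0,0,-5,0],[1,0,0,-30,0],[1,0,0,-65,0],[1,0,0,-100,0]]
  newtons: 20

```text
clock: 25.33
tool_pos: [0.6226, 0.0918, 0.1376]
ee_rot: [-0.0, 0.707, 0.707, -0.001]
ft_force: [-0.2, 0.1, -0.2]
finger_gap: 0.0852
grasp_force: 0.0
```

Call:
jog_arm:
  increments:
    - [[1,0,-30,-40,0],[1,0,-60,-80,0],[1,0,-90,-100,0],[1,0,-110,-100,0],[1,0,-110,-100,0],[1,0,-110,-100,0]]

```text
clock: 25.83
tool_pos: [0.5126, 0.0924, 0.2383]
ee_rot: [0.0, 0.707, 0.708, 0.001]
ft_force: [0.4, -0.3, -0.6]
finger_gap: 0.0857
grasp_force: 0.0
```

```bash
python3 - <<'E'
from cell import monitor, read_camera
from h import *
s=monitor.observe();print(s["tool_pos"],s["finger_gap"])
for n in("side","top"):
  c=read_camera(n);P=cloud(c).reshape(-1,3); 
  if n=="side": cv2.imwrite("pics/s3.png",c["image"])
  for k,g,r,h,z0 in(("a",(.599,-.191),.016,.138,.04),("b",(.607,-.097),.013,.118,.04),("c",(.615,-.002),.010,.098,.04),("d",(.624,.092),.007,.078,.035),("jar",(.4725,.182),.028,.06,.01)):
    q=P[(P[:,2]>z0)&(P[:,2]<h-r*(k!="jar"))&(np.hypot(P[:,0]-g[0],P[:,1]-g[1])<.035)]
    if len(q)<5: continue
    f=least_squares(lambda p:np.hypot(q[:,0]-p[0],q[:,1]-p[1])-r,g,loss="soft_l1",f_scale=.001)
    print(n,k,len(q),f.x.round(4))
E
```

```text
[0.51260962 0.09238519 0.23829097] 0.08565869095558488
side a 537 [ 0.5986 -0.1903]
side b 324 [ 0.6076 -0.0974]
side c 167 [ 0.614  -0.0018]
side d 81 [0.6226 0.0925]
side jar 440 [0.4725 0.1836]
top a 79 [ 0.6002 -0.1914]
top b 39 [ 0.6094 -0.0985]
top c 14 [ 0.6156 -0.0029]
```

View pics/s3.png

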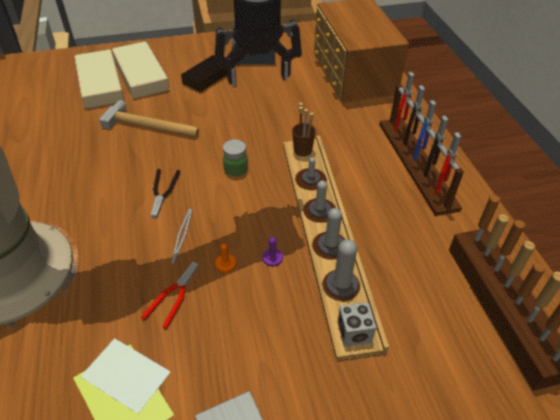

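All four stakes stand upright on their pads: a at (346,268) beside the block, then b (333,232), c (321,200) and d (312,172). The jar is untouched at (235,157).

```bash
python3 -c "
from cell import bot
print(bot.hand_in())"
```

```text
the job is handed in; nothing more can be done
None
```

I put all four stakes upright on their own pads, tallest next to the doming block down to shortest, each about 3 mm or less off centre by the cameras; the jar was not touched, and I handed the job in at about 26 s (the hand-in gave no verdict).

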